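# Snap the reagent wells shut, then hold the sample chamber open

### The job

I am about to change the vials in the analyser. First press the two open flip covers of the reagent unit down until each clicks and stays shut by itself; then lift the analyser's chamber lid and hold it open at 60 degrees from closed, give or take 5, so that I can reach in: it has no stay and drops shut when let go, so finish with the robot still holding it there, steady. Leave the glassware and other loose things on the bench where they are.

Things in the scene. Friction and masses are not known exactly. Their poses are not given: they have to be found in the camera images.
- analyser: White bench instrument, 270 mm deep (x) by 220 mm wide (y), its rim 115 mm high, that does not move. Origin: centre of its underside; its x axis points from its front (display and keys, 135 mm from the origin, towards the robot) to its back. The chamber lid covers the front 185 mm of its top; behind the lid's hinge is a solid housing of rim height with a 50 mm high pump on it.
- chamber_lid (a joint): Angle of the analyser's chamber lid in rad: 0 closed, growing as its front edge rises, stop at 1.48. A rigid plate, 185 mm long, 218 mm wide and 13 mm thick, hinged at its back, about 0.3 to 0.6 kg with its handle; it falls shut from any angle.
- lid_hinge (a point): Middle of the chamber lid's hinge axis, 50 mm behind the analyser's origin (along its x) and 115 mm above its underside. The axis runs along the analyser's y.
- lid_bar (a point): Middle of the lid's handle, moving with it: a round bar, 14 mm thick, 134 long, parallel to the hinge axis, 235 mm in front of it and 7.5 mm above it when closed, on two 12 mm arms 60 mm to each side. It stands 50 mm clear (centre) of the lid's front edge and the analyser's front face: fingers can go down on both sides of it and stay upright while it turns between them.
- reagent_unit: White box, 147 mm deep (x), 150 wide (y), 100 high, fixed, on one side of the analyser (either one). Origin: underside, 61.5 mm behind its front face, midway across; x points from its front (towards the robot) to its back. Its top has two wells side by side under flip covers; their hinge axis runs along y straight above the origin, 100 mm up. Behind it the top is solid.
- well_cover1 (a joint): Angle (rad) of the flip cover on the unit's +y side: 0 shut, growing as its front edge rises, stop at 0.85. A spring lifts it to 0.4 to 0.75 rad. Below 0.13 it meets its catch, which gives way to 4 to 7 N pressed down near the front edge, snaps over at about 0.04 and then holds it at 0; not snapped in, it springs up again. Its middle lies 36 mm to the unit's +y.
- well_cover1_edge (a point): Point on that cover's top face where it is pressed: 60 mm in front of the hinge axis, midway across, 6 mm above the axis when shut. Moves with the cover. The cover's plate reaches 69 mm from the axis, is 64 mm wide and 5 mm thick, with a 14 mm skirt down from its front edge.
- well_cover2 (a joint): Angle of the same kind of cover, with the same values, spring and catch, on the unit's -y side; its middle lies 36 mm to the unit's -y.
- well_cover2_edge (a point): The same point on well_cover2.
- vial_rack: Loose white rack, 100 by 140 by 55 mm with its vials. Origin: centre of its underside. Leave alone.
- amber_vial_a: Loose amber vial with a white cap, 28 mm across, 75 mm high. Origin: centre of its underside. Leave alone.
- amber_vial_b: The same kind of vial. Leave alone.
- clear_vial: Loose pale vial, 24 mm across, 50 mm high. Origin: centre of its underside. Leave alone.
- beaker: Loose glass beaker, 68 mm across, 70 mm high. Origin: centre of its underside. Leave alone.
- marker_pen: Loose pen, 133 mm long, lying, 12 mm high. Origin on the bench under it. Leave alone.
- pipette: Loose hand pipette, 230 mm long, lying, 22 mm high. Origin on the bench under it. Leave alone.
- tip_box: Loose closed box, 120 by 85 by 55 mm. Origin: centre of its underside. Leave alone.

How it is judged:
By the outcome, as a careful person would: the job done as asked, in the order asked, and still so for the second after the job is handed in, while the arm keeps its last pose, push and grip.
It also fails if it takes over 50 s, if anything falls off the work surface, if the arm or the gripper's body presses on something with over 40 N, if the wrist force passes 120 N, or if a joint passes its speed limit or range.

### The arm

A 6-joint arm with a two-finger parallel gripper is mounted at the origin on the work surface. World frame = base frame: x ahead of the robot, y to its left, z up, the work surface at z = 0. Lengths are in m, angles in rad, forces in N, time in s.
With the tool pointing down it reaches from about 0.325 to 0.775 m from the base axis. Payload 5.5 kg.
Tool frame: the origin (TCP) lies at the very end of the fingers, on their centre line; the grasp point (between the pads) lies 19 mm behind it; z points along the fingers, y is the direction in which the jaws open and shut (so a half turn about z gives the same grasp; the last joint's range is limited). The gripper opens to 88 mm and grips with 3 to 60 N. Pads are 20 mm wide; open, the fingers measure 115 mm over their backs; the gripper's body (75 mm by 178 mm) begins 61 mm behind the grasp point.
Start: joints at [1.241, 0.091, 1.231, -0, 1.82, -0.057], TCP at [0.162, 0.578, 0.193] pointing down, gripper open.
Joint ranges: [-2.87, 2.87], [-0.86, 2.18], [0.17, 2.46], [-1.51, 4.65], [0.06, 2.69], [-2.65, 2.65]. Speed limits (rad/s): [2.57, 2.57, 3.01, 3.14, 3.14, 3.14].

### API

Orientations are given as a unit quaternion [x, y, z, w].
In Python, from workcell import status, snapshot, calibration, robot gives the robot as it stands.
- The arm moves only by the tool arm_command, never from a script. Its arguments are lists of equal length, an entry for each row: "linear": the shift along the tool's x, y, z in cm, a list of three; "angular": the turn, a rotation vector about the tool's x, y, z in degrees, a list of three. A call has 1 to 12 rows; each row shifts and turns the commanded pose from where the row before left it, along the tool's axes as they then stand; what a row does not reach is not made up. A row lasts 1/12 s, in which the tool goes at most 41.7 mm and 7.16 degrees, less where a joint would pass 70% of its speed; a pose out of reach is approached as far as the arm can. A call is refused whole if a number of a shift passes 4.17 or a number of a turn 7.16, either way. A call with a gripper value outside its range is refused whole. "fingers" is the finger opening in cm, from 0 to 8.78, set as the call begins (left out, the last holds). The fingers move at their own pace and stop on an object; the grip force is fixed at half the most. Time passes only in rows, so rows that do not move let the fingers close. It gives the time, the measured TCP pose, the force and the opening at its end, in the units of the state.
- status.read_state(): the state, without advancing time (a new reading comes with each control period).
- snapshot(name): name is "scene" or "side" or "wrist"; returns the picture (384x512x3 uint8, blue, green, red); there is no depth.
- calibration(name): a dict with "fx", "fy", "cx", "cy" (pixels), "R" (3x3) and "t" (3): a world point X has camera coordinates R X + t; the wrist camera has in their place "tool_from_camera" (4x4, takes a point from camera to tool coordinates, whose origin is the TCP and whose axes are the flange's). Camera axes: x right, y down, z forward; pixel columns grow to the right and rows downward; lengths in m; the calibration is good to about 2 mm. A picture is of the moment at which its call begins: read the wrist's pose just before it. calibration takes no time and is no camera call.
- robot.job_done(): hands the job in, once; it reports no verdict.
The state is a dict: "time_s": time; "joint_pos": joint angles; "dq": joint speeds; "joint_torque": joint torques, N m; "tool_pos": TCP position; "tcp_rot": TCP orientation; "contact_force": force on the tool from outside, world axes, zero at the start; "moment": the same for the moment, N m; "finger_gap": opening from 0.0 (shut) to 1.0 (fully open).
Only numpy, scipy, OpenCV 4.12 (cv2) and the standard library are available. Lean on these libraries where they do the work, as an engineer would, in place of code of your own. Each camera call takes 0.05 s, during which the arm holds its last target.

## Working session

There is one attempt and no reset: what is moved stays moved. The work goes in short steps, Python scripts to look and compute and a tool call to move; the robot and the scene stay as the last step left them, time stands still between calls to the robot, and variables do not carry over. Pictures are saved under pics/ and viewed, and the job is handed in when it is done.

Besides the shell and the picture viewer there is one more tool, called after "Emit:" by a JSON object that holds its "method" and its "body", one argument or row to a line. arm_command: Moves the arm, as the interface text tells. Its arguments: {"type":"object","properties":{"linear":{"type":"array"},"angular":{"type":"array"},"fingers":{"type":"number"}},"required":["linear","angular"]}

```bash
ls; mkdir -p pics
python3 - <<'E'
from workcell import status, snapshot, calibration, robot
import cv2, numpy as np
np.set_printoptions(precision=4,suppress=True)
print(status.read_state())
for n in ["scene","side","wrist"]:
    cv2.imwrite(f"pics/{n}0.png",snapshot(n)); print(n,calibration(n))
E
```

```text
pics
{'time_s': 0.0, 'joint_pos': array([ 1.2413,  0.0918,  1.2319,  0.    ,  1.8198, -0.0567]), 'dq': array([-0.0001, -0.0014,  0.0001, -0.0017,  0.002 ,  0.0004]), 'joint_torque': array([ -0.0005, -44.6459, -40.6441,   0.0697,   0.0296,  -0.0001]), 'tool_pos': array([0.1615, 0.5775, 0.1923]), 'tcp_rot': array([ 0.136 ,  0.9907, -0.0009, -0.0002]), 'contact_force': array([ 0.5115, -0.1092,  0.1387]), 'moment': array([-0.0181,  0.0077, -0.0337]), 'finger_gap': 1.0049465235941786}
scene {'fx': 402.2803288485639, 'fy': 402.2803288485639, 'cx': 249.43466143970983, 'cy': 186.83673638499837, 'R': array([[-0.4337,  0.901 ,  0.0095],
       [ 0.5657,  0.2804, -0.7755],
       [-0.7013, -0.331 , -0.6313]]), 't': array([ 0.2034, -0.1854,  1.6484])}
side {'fx': 353.7934271671206, 'fy': 353.7934271671206, 'cx': 255.95835281795172, 'cy': 190.0583336194568, 'R': array([[ 0.9261, -0.3771,  0.0031],
       [-0.2676, -0.6629, -0.6993],
       [ 0.2658,  0.6468, -0.7148]]), 't': array([-0.4738,  0.2132,  0.8966])}
wrist {'fx': 271.00480385089816, 'fy': 271.00480385089816, 'cx': 249.95556104610895, 'cy': 191.32926984015535, 'tool_from_camera': array([[-0.0008, -0.965 , -0.2623,  0.0718],
       [ 1.    , -0.0005, -0.0013,  0.0001],
       [ 0.0012, -0.2623,  0.965 , -0.1896],
       [ 0.    ,  0.    ,  0.    ,  1.    ]])}
```

View pics/scene0.png

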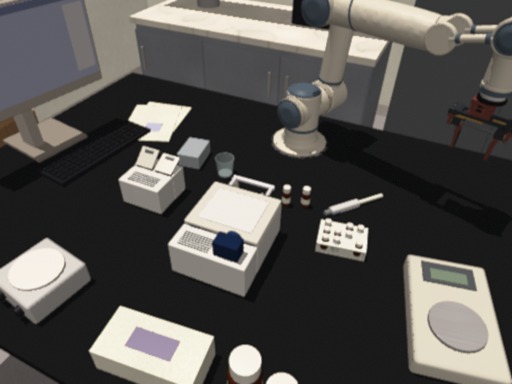

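View pics/side0.png

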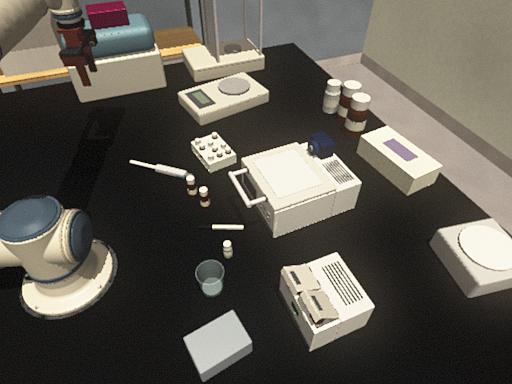

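View pics/wrist0.png

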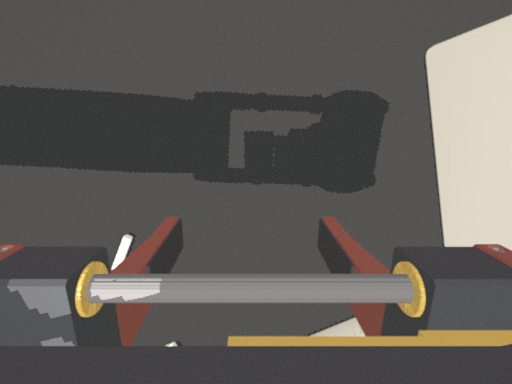

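Run:
```python
import cv2
a=cv2.imread("pics/scene0.png"); b=cv2.imread("pics/side0.png")
cv2.imwrite("pics/sc_crop.png",cv2.resize(a[130:300,100:300],None,fx=4,fy=3.5,interpolation=cv2.INTER_CUBIC)[:600])
cv2.imwrite("pics/sd_crop.png",cv2.resize(b[120:240,220:370],None,fx=5,fy=5,interpolation=cv2.INTER_CUBIC))
cv2.imwrite("pics/sd_crop2.png",cv2.resize(b[240:360,260:390],None,fx=5,fy=5,interpolation=cv2.INTER_CUBIC))
```

```text
(no output)
```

View pics/sc_crop.png

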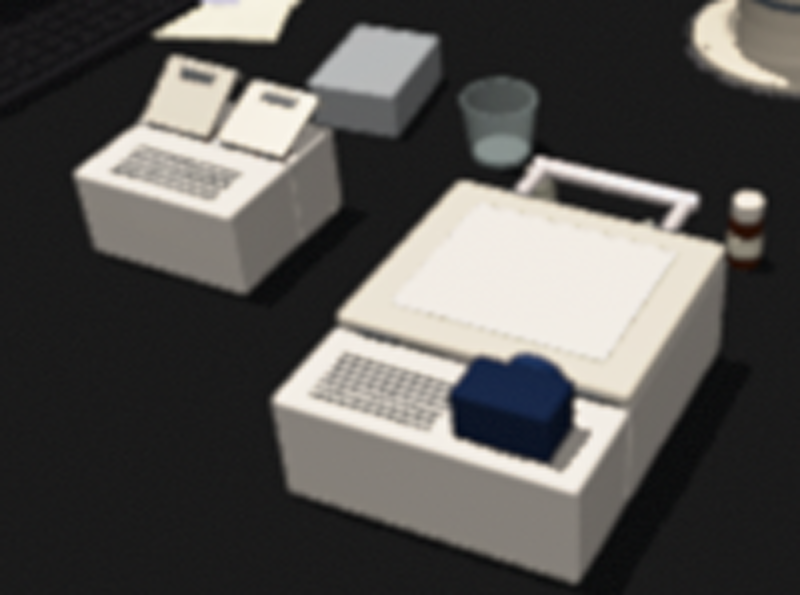

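View pics/sd_crop.png

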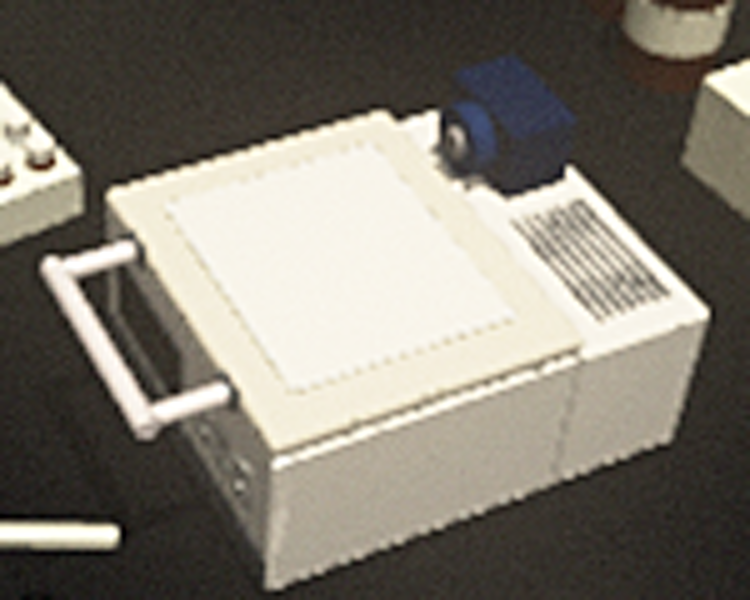

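View pics/sd_crop2.png

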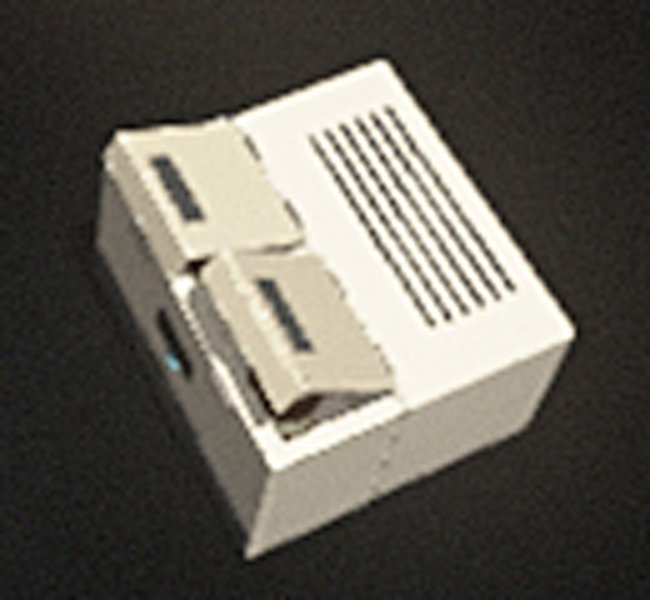

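```bash
cat > h.py <<'E'
import numpy as np, cv2
from workcell import status, snapshot, calibration, robot
np.set_printoptions(precision=4,suppress=True)
def ray(n,u,v,z):
    c=calibration(n); d=np.array([(u-c['cx'])/c['fx'],(v-c['cy'])/c['fy'],1]); R=np.array(c['R']); o=-R.T@c['t']; d=R.T@d
    return o+d*(z-o[2])/d[2]
def proj(n,X):
    c=calibration(n); p=np.array(c['R'])@X+c['t']; return np.array([c['cx']+c['fx']*p[0]/p[2],c['cy']+c['fy']*p[1]/p[2]])
def fit2(L,W):
    L=np.array(L);W=np.array(W); a=L-L.mean(0); b=W-W.mean(0)
    th=np.arctan2((a[:,0]*b[:,1]-a[:,1]*b[:,0]).sum(),(a*b).sum()); R=np.array([[np.cos(th),-np.sin(th)],[np.sin(th),np.cos(th)]])
    o=W.mean(0)-R@L.mean(0); return th,o,W-(L@R.T+o)
E
python3 - <<'E'
from h import *
A=[("side",273.6,237.6,0,-.135,-.11),("side",353.6,208,0,.135,-.11),("side",361.6,182.4,.115,.135,-.11),
("scene",168,244.3,.115,.135,-.11),("scene",245,270.6,.115,.135,.11),("scene",244.5,295.7,0,.135,.11),("scene",172.5,270,0,.135,-.11),
("side",230.4,173,.1225,-.185,.06),("side",250,205,.1225,-.185,-.06),("scene",234.5,176.3,.1225,-.185,-.06),("scene",273.7,187,.1225,-.185,.06)]
B=[("side",310,351,0,-.0615,-.075),("side",337,252.4,.1,.0855,.075),("side",374.4,307,.1,.0855,-.075),("side",314.4,334,.1,-.0615,-.075),("side",364,326.4,0,.0855,-.075),
("scene",119.25,180,.1,.0855,-.075),("scene",158.75,192,.1,.0855,.075),("scene",123.75,200.9,0,.0855,-.075),("scene",161.25,213.4,0,.0855,.075)]
for S in (A,B):
    W=[ray(*s[:4])[:2] for s in S]; L=[s[4:] for s in S]
    th,o,r=fit2(L,W); print(np.degrees(th),o); print(r)
E
```

```text
2.7983498004995258 [0.6496 0.0196]
[[ 0.0076  0.007 ]
 [ 0.0041  0.004 ]
 [-0.0016 -0.0026]
 [ 0.0009  0.0018]
 [ 0.0008  0.0004]
 [-0.0075 -0.0048]
 [-0.0063 -0.0043]
 [ 0.0036  0.0054]
 [ 0.0045 -0.0062]
 [-0.0031 -0.0061]
 [-0.003   0.0054]]
1.7680840531725266 [ 0.5286 -0.3235]
[[ 0.007   0.0036]
 [ 0.0016 -0.0051]
 [-0.0021 -0.0009]
 [ 0.0027  0.001 ]
 [-0.0002  0.0008]
 [ 0.0026  0.0074]
 [ 0.0007  0.0048]
 [-0.0061 -0.0053]
 [-0.0063 -0.0064]]
```

Emit:
{"method": "arm_command", "body": {
  "linear": [
    [0,0,-3.6],
    [0,0,-3.6],
    [0,0,-3.6],
    [-2.2,-3.4,0],
    [-2.2,-3.4,0],
    [-2.2,-3.4,0],
    [-2.2,-3.4,0],
    [-2.2,-3.4,0],
    [-2.2,-3.4,0],
    [-2.2,-3.4,0],
    [-2.2,-3.4,0],
    [-2.2,-3.4,0]
  ],
  "angular": [
    [0,0,-5.8],
    [0,0,-5.8],
    [0,0,-5.8],
    [0,0,0],
    [0,0,0],
    [0,0,0],
    [0,0,0],
    [0,0,0],
    [0,0,0],
    [0,0,0],
    [0,0,0],
    [0,0,0]
  ],
  "fingers": 6
}}

```text
time_s: 1.15
tool_pos: [0.3696, 0.2763, 0.3013]
tcp_rot: [-0.016, 1.0, -0.0, 0.0]
contact_force: [0.1, 1.0, 0.5]
finger_gap: 0.685
```

Emit:
{"method": "arm_command", "body": {
  "linear": [
    [-0.2,-4.1,0],
    [-0.2,-4.1,0],
    [-0.2,-4.1,0],
    [-0.2,-4.1,0],
    [-0.2,-4.1,0],
    [-0.2,-4.1,0],
    [-0.2,-2,0],
    [0,0,0],
    [0,0,0]
  ],
  "angular": [
    [0,0,0],
    [0,0,0],
    [0,0,0],
    [0,0,0],
    [0,0,0],
    [0,0,0],
    [0,0,0],
    [0,0,0],
    [0,0,0]
  ]
}}

```text
time_s: 1.9
tool_pos: [0.3912, 0.012, 0.3012]
tcp_rot: [-0.014, 1.0, 0.0, -0.0]
contact_force: [-0.3, 0.5, 0.1]
finger_gap: 0.685
```

Run:
```python
from h import *
s=status.read_state(); print(s['time_s'],s['tool_pos'],s['tcp_rot'])
np.savez("w1.npz",p=s['tool_pos'],q=s['tcp_rot'])
cv2.imwrite("pics/w1.png",snapshot("wrist"))
```

```text
1.9 [0.3912 0.012  0.3012] [-0.014   0.9999  0.0002 -0.0002]
```

View pics/w1.png

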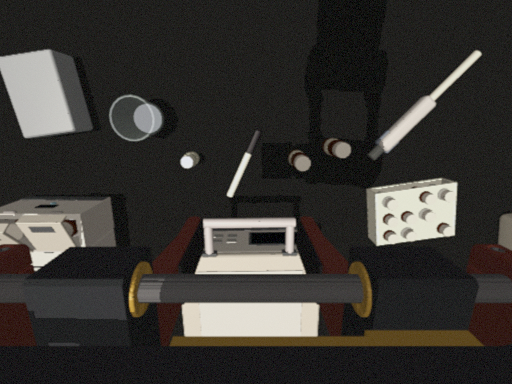

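```bash
cat >> h.py <<'E'
from scipy.spatial.transform import Rotation as Rn
def wray(p,q,u,v,z):
    c=calibration("wrist"); T=np.array(c['tool_from_camera']); d=np.array([(u-c['cx'])/c['fx'],(v-c['cy'])/c['fy'],1])
    R=Rn.from_quat(q).as_matrix(); o=R@T[:3,3]+p; d=R@T[:3,:3]@d
    return o+d*(z-o[2])/d[2]
E
python3 - <<'E'
from h import *
w=np.load("w1.npz"); im=cv2.imread("pics/w1.png"); g=cv2.cvtColor(im,6)
for c in (215,225,240,255,270,285): print(c,g[212:236,c])
print(g[223,198:212],g[223,288:304])
for r in (222,):
  for c in (204,250,296.5): print(c,wray(w['p'],w['q'],c,r,.1225))
cv2.imwrite("pics/w1c.png",cv2.resize(im[180:270,0:340],None,fx=2.35,fy=4,interpolation=2))
E
```

```text
215 [ 33  28  39  30  35  34  83 151 189 205 223 227 223 220 208 190 108  42
  59 100 103 105  88  79]
225 [ 28  32  25  27  30  34  83 153 191 209 221 226 224 219 208 187  92  36
  63  94 106 106 105 111]
240 [ 35  29  33  34  22  43  99 161 192 208 223 226 224 218 206 177  73  45
  72 107 109 109 106 108]
255 [ 29  28  29  31  31  52 110 163 190 207 220 224 224 216 204 148  63  48
  78 104  55  15   0   5]
270 [ 32  32  24  29  27  69 126 169 191 207 217 222 224 215 203 118  45  50
  89  99  41   9   7   2]
285 [ 28  31  33  34  38  71 133 171 190 206 214 222 220 212 194 122  82 100
 112 104  90  99  98  97]
[ 39  22  22   7  62 168 216 226 226 226 225 225 226 227] [221 221 220 220 220 219 221 186  80  25  16  17  21  23  24  32]
204 [ 0.4672 -0.053   0.1225]
250 [0.4654 0.0138 0.1225]
296.5 [0.4636 0.0813 0.1225]
```

View pics/w1c.png

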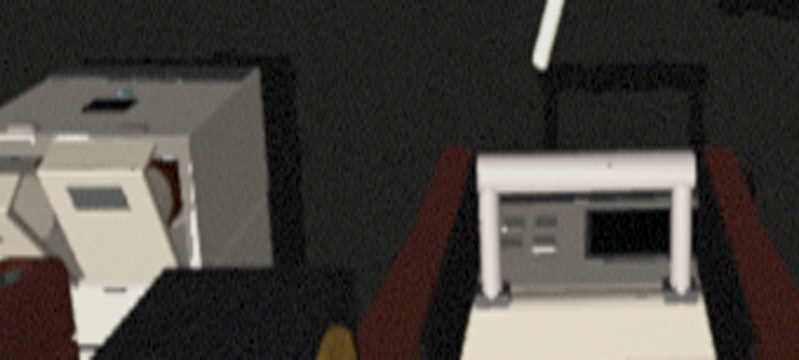

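Emit:
{"method": "arm_command", "body": {
  "linear": [
    [0,-4.1,0],
    [0,-4.1,0],
    [0,-4.1,0],
    [0,-4.1,0],
    [0,-4.1,0],
    [0,-4.1,0],
    [0,-4.1,0],
    [0,-4.1,0],
    [0,0,0],
    [0,0,0]
  ],
  "angular": [
    [0,0,0],
    [0,0,0],
    [0,0,0],
    [0,0,0],
    [0,0,0],
    [0,0,0],
    [0,0,0],
    [0,0,0],
    [0,0,0],
    [0,0,0]
  ]
}}

```text
time_s: 2.78
tool_pos: [0.4021, -0.3154, 0.2997]
tcp_rot: [-0.015, 1.0, 0.001, -0.001]
contact_force: [-0.6, 0.6, 0.6]
finger_gap: 0.687
```

Run:
```python
from h import *
s=status.read_state(); print(s['time_s'],s['tool_pos'],s['tcp_rot'],s['joint_pos'])
np.savez("w2.npz",p=s['tool_pos'],q=s['tcp_rot'])
im=snapshot("wrist")
cv2.imwrite("pics/w2.png",im)
cv2.imwrite("pics/w2c.png",cv2.resize(im[150:300,140:340],None,fx=4,fy=4,interpolation=2))
```

```text
2.7833 [ 0.4021 -0.3154  0.2997] [-0.0152  0.9999  0.0014 -0.0012] [-0.732  -0.0951  1.2261  0.0004  2.0142 -2.333 ]
```

View pics/w2c.png

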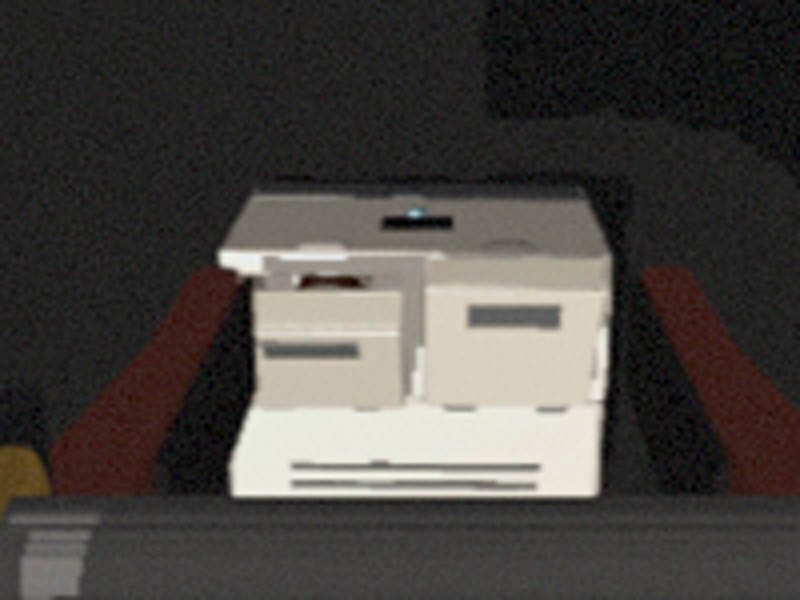

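Run:
```python
from h import *
w=np.load("w2.npz")
for u,v,z in [(194.5,212.5,.1),(292.5,213.5,.1),(202,251.5,.1),(290,251,.1)]:
  print(wray(w['p'],w['q'],u,v,z))
```

```text
[ 0.4711 -0.3974  0.1   ]
[ 0.4685 -0.2484  0.1   ]
[ 0.5361 -0.3871  0.1   ]
[ 0.5313 -0.2479  0.1   ]
```

Emit:
{"method": "arm_command", "body": {
  "linear": [
    [-1.9,-0.2,2.3],
    [-1.9,-0.2,2.3],
    [-1.9,-0.2,3.1],
    [-1.9,-0.2,3.1],
    [-1.9,-0.2,3.1],
    [0,0,0]
  ],
  "angular": [
    [0,0,0],
    [0,0,0],
    [0,0,0],
    [0,0,0],
    [0,0,0],
    [0,0,0]
  ]
}}

```text
time_s: 3.33
tool_pos: [0.4976, -0.3175, 0.1546]
tcp_rot: [-0.018, 1.0, 0.004, -0.004]
contact_force: [0.5, -0.2, -3.1]
finger_gap: 0.685
```

Run:
```python
from h import *
s=status.read_state(); print(s['time_s'],s['tool_pos'],s['tcp_rot'],s['contact_force'])
im=snapshot("side")
cv2.imwrite("pics/s3.png",cv2.resize(im[200:350,240:400],None,fx=4,fy=4,interpolation=2))
```

```text
3.3333 [ 0.4976 -0.3175  0.1546] [-0.018   0.9998  0.0036 -0.0038] [ 0.4618 -0.2003 -3.0519]
```

View pics/s3.png

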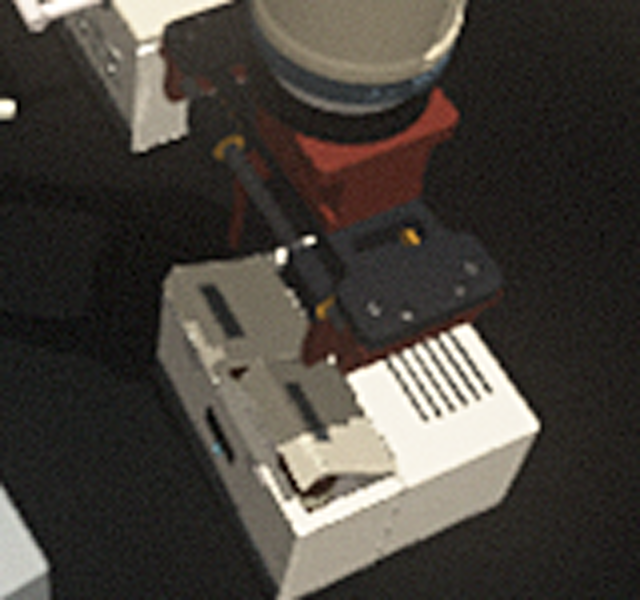

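Run:
```python
from h import *
s=status.read_state(); print(s['time_s'],s['tool_pos'],s['tcp_rot'],s['contact_force'])
p=s['tool_pos']
for dy in (-.037,.037):
  X=p+np.array([0,dy,0]); uv=proj("side",X); print((uv-[240,200])*4)
```

```text
3.3833 [ 0.4969 -0.3183  0.1584] [-0.0177  0.9998  0.0025 -0.0028] [-0.1648 -0.2856 -0.1184]
[313.2864 383.3843]
[243.1623 261.1341]
```

Emit:
{"method": "arm_command", "body": {
  "linear": [
    [0,-0.4,0.5],
    [0.3,-0.1,0.5],
    [0.4,0,0.6],
    [0.4,0,0.6],
    [0.4,0,0.6],
    [0.3,0,0.6],
    [0.2,0,0.5],
    [0,0,0],
    [0,0,0]
  ],
  "angular": [
    [0,0,0],
    [0,0,0],
    [0,0,0],
    [0,0,0],
    [0,0,0],
    [0,0,0],
    [0,0,0],
    [0,0,0],
    [0,0,0]
  ]
}}

```text
time_s: 4.13
tool_pos: [0.4764, -0.3278, 0.123]
tcp_rot: [-0.015, 1.0, 0.0, -0.0]
contact_force: [0.4, -0.6, -0.2]
finger_gap: 0.684
```

Run:
```python
from h import *
s=status.read_state(); print(s['time_s'],s['tool_pos'],s['tcp_rot'],s['contact_force'],s['moment'])
im=snapshot("side")
cv2.imwrite("pics/s4.png",cv2.resize(im[200:350,240:400],None,fx=4,fy=4,interpolation=2))
```

```text
4.1333 [ 0.4764 -0.3278  0.123 ] [-0.0153  0.9999  0.0002 -0.0003] [ 0.3733 -0.5875 -0.2131] [ 0.0347 -0.0033 -0.0028]
```

View pics/s4.png

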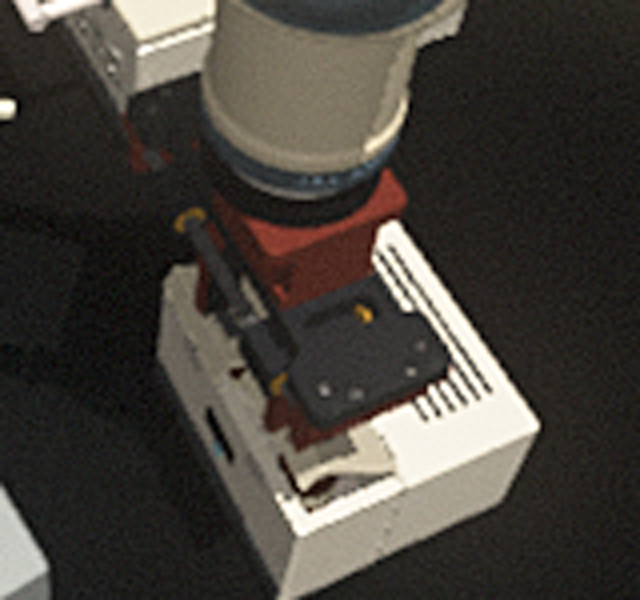

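Emit:
{"method": "arm_command", "body": {
  "linear": [
    [0.1,0.2,0.4],
    [0.1,0,0.4],
    [0.1,0,0.4],
    [0,0,0.3],
    [0,0,0.2],
    [0,0,0]
  ],
  "angular": [
    [0,0,0],
    [0,0,0],
    [0,0,0],
    [0,0,0],
    [0,0,0],
    [0,0,0]
  ]
}}

```text
time_s: 4.68
tool_pos: [0.4735, -0.3258, 0.1057]
tcp_rot: [-0.015, 1.0, 0.0, -0.0]
contact_force: [0.1, -0.0, -0.1]
finger_gap: 0.682
```

Emit:
{"method": "arm_command", "body": {
  "linear": [
    [0,0,0.2],
    [0,0,0.1],
    [0,0,0.1],
    [0,0,0]
  ],
  "angular": [
    [0,0,0],
    [0,0,0],
    [0,0,0],
    [0,0,0]
  ]
}}

```text
time_s: 5.02
tool_pos: [0.4736, -0.3261, 0.1024]
tcp_rot: [-0.015, 1.0, -0.0, -0.0]
contact_force: [-2.0, -0.0, 1.2]
finger_gap: 0.682
```

Run:
```python
from h import *
s=status.read_state(); print(s['time_s'],s['tool_pos'],s['tcp_rot'],s['contact_force'],s['moment'])
im=snapshot("side")
cv2.imwrite("pics/s5.png",cv2.resize(im[200:350,240:400],None,fx=4,fy=4,interpolation=2))
im=snapshot("scene")
cv2.imwrite("pics/s5s.png",cv2.resize(im[120:250,80:240],None,fx=4,fy=4,interpolation=2))
```

```text
5.0167 [ 0.4736 -0.3261  0.1024] [-0.0154  0.9999 -0.0001 -0.0001] [-1.9922 -0.0166  1.1855] [ 0.0438  0.3293 -0.02  ]
```

View pics/s5.png

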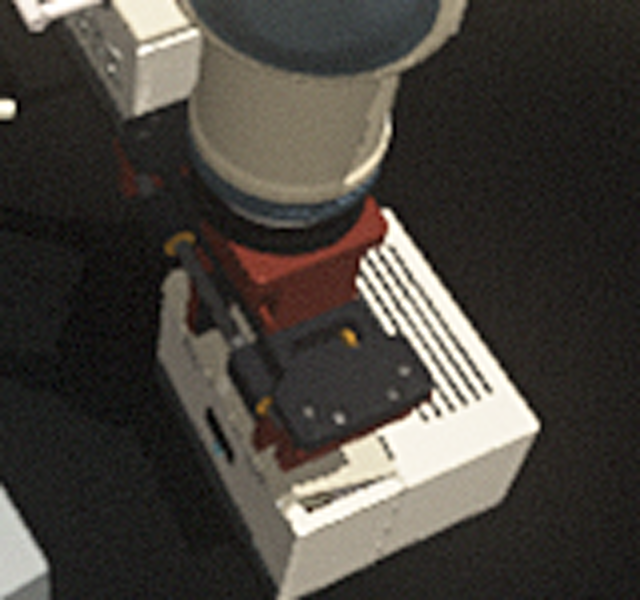

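View pics/s5s.png

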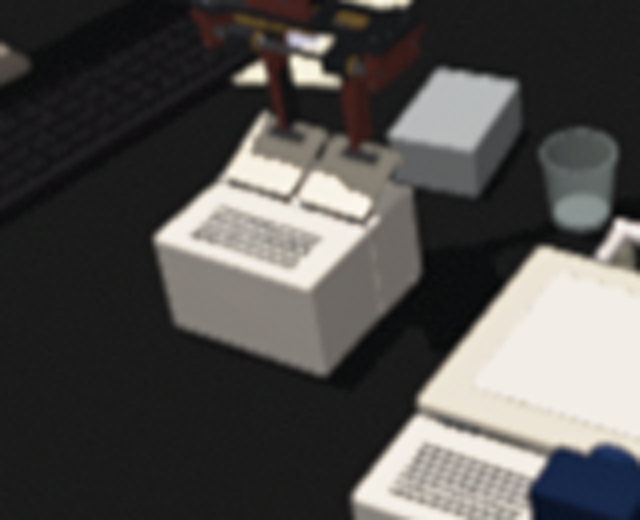

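Run:
```python
from h import *
s=status.read_state(); print(s['time_s'],s['tool_pos'],s['contact_force'],s['joint_torque'])
p=s['tool_pos']
for dy in (-.037,.037):
  X=p+np.array([0,dy,0]); print((proj("scene",X)-[80,120])*4)
o=np.array([.530,-.3235,.1]);c,sn=np.cos(.03),np.sin(.03)
def U(x,y,z): return o+[c*x-sn*y,sn*x+c*y,z]
for th in (0,.15,.3):
  print(th,[ (proj("scene",U(-.069*np.cos(th)+.006*np.sin(th),y,.069*np.sin(th)+.006*np.cos(th)))-[80,120])*4 for y in (-.068,-.004,.068)])
print([(proj("scene",U(0,y,.0))-[80,120])*4 for y in (-.075,0,.075)],[(proj("scene",U(.0855,y,.0))-[80,120])*4 for y in (-.075,0,.075)])
im=snapshot("wrist"); cv2.imwrite("pics/w5.png",im)
```

```text
5.1167 [ 0.4738 -0.326   0.1025] [-0.992   0.2949  0.789 ] [  0.4001 -40.9356 -40.1173   0.2046  -0.2089   0.0008]
[292.6052 151.5237]
[365.2491 174.2084]
0 [array([270.4462, 132.7508]), array([333.3598, 150.6365]), array([406.355 , 171.3883])]
0.15 [array([267.506 , 123.8553]), array([330.731, 141.712]), array([404.1003, 162.4337])]
0.3 [array([263.5529, 116.1172]), array([327.1176, 133.9727]), array([400.8956, 154.697 ])]
[array([216.0736, 179.2089]), array([291.4402, 201.7241]), array([369.5063, 225.0459])] [array([150.6143, 236.5647]), array([228.4101, 261.2242]), array([309.1294, 286.8103])]
```

View pics/w5.png

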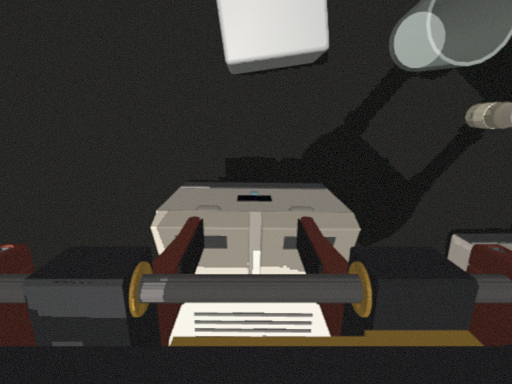

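Run:
```python
from h import *
p=np.array([.1615,.5775,.1923]); y=np.array([np.cos(np.radians(74.4)),np.sin(np.radians(74.4)),0])
for d in (-.05,.05): print(proj("scene",p+d*y),proj("side",p+d*y))
im=snapshot("scene")
cv2.imwrite("pics/s6s.png",cv2.resize(im[90:200,90:210],None,fx=6,fy=5.4,interpolation=2))
s=status.read_state(); print(s['time_s'],s['tool_pos'],s['contact_force'])
a=cv2.imread("pics/scene0.png"); cv2.imwrite("pics/s0t.png",cv2.resize(a[90:170,430:512],None,fx=7,fy=7,interpolation=2))
```

```text
[448.6163 153.8535] [89.8244 93.3787]
[482.2985 166.6433] [96.0187 78.1609]
5.2167 [ 0.4738 -0.326   0.1025] [-1.0093 -0.2166  1.2619]
```

View pics/s6s.png

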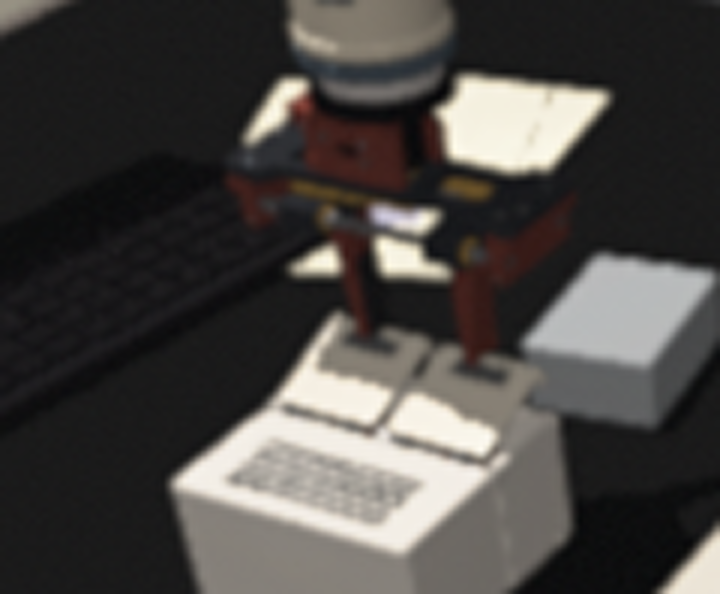

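View pics/s0t.png

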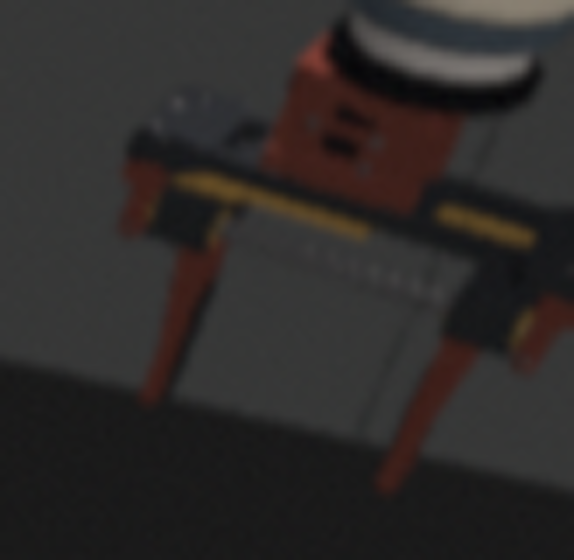

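Emit:
{"method": "arm_command", "body": {
  "linear": [
    [0,0,0.3],
    [0,0,0.3],
    [0,0,0.3],
    [0,0,0]
  ],
  "angular": [
    [0,0,0],
    [0,0,0],
    [0,0,0],
    [0,0,0]
  ]
}}

```text
time_s: 5.55
tool_pos: [0.4734, -0.3259, 0.0924]
tcp_rot: [-0.015, 1.0, 0.0, -0.0]
contact_force: [-0.9, -0.1, 1.2]
finger_gap: 0.686
```

Run:
```python
from h import *
s=status.read_state(); print(s['time_s'],s['tool_pos'],s['contact_force'],s['moment'])
im=snapshot("scene")
cv2.imwrite("pics/s7s.png",cv2.resize(im[90:200,90:210],None,fx=6,fy=5.4,interpolation=2))
```

```text
5.55 [ 0.4734 -0.3259  0.0924] [-0.9459 -0.1323  1.1975] [-0.0484  0.1025 -0.0428]
```

View pics/s7s.png

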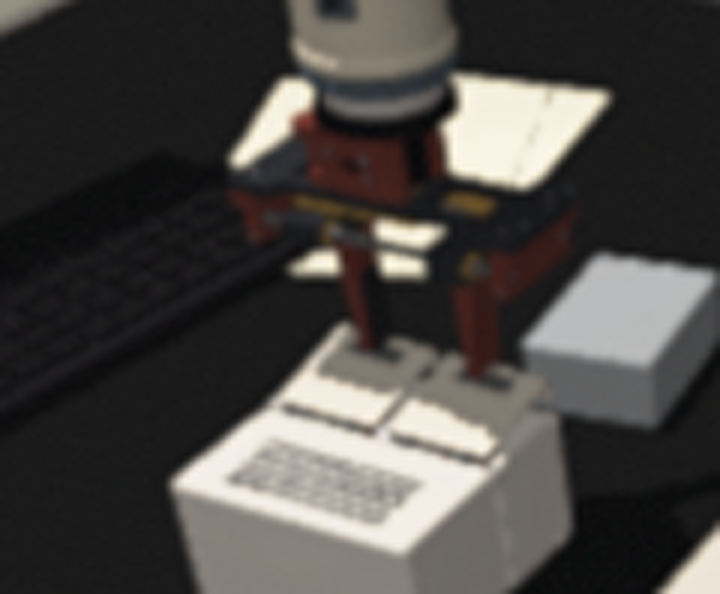

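Emit:
{"method": "arm_command", "body": {
  "linear": [
    [0,0,0.2],
    [0,0,0.2],
    [0,0,0]
  ],
  "angular": [
    [0,0,0],
    [0,0,0],
    [0,0,0]
  ]
}}

```text
time_s: 5.85
tool_pos: [0.4736, -0.3259, 0.089]
tcp_rot: [-0.015, 1.0, 0.0, -0.0]
contact_force: [-0.8, -0.4, 1.0]
finger_gap: 0.688
```

Emit:
{"method": "arm_command", "body": {
  "linear": [
    [0,0,0.2],
    [0,0,0.2],
    [0,0,0]
  ],
  "angular": [
    [0,0,0],
    [0,0,0],
    [0,0,0]
  ]
}}

```text
time_s: 6.1
tool_pos: [0.4736, -0.326, 0.0853]
tcp_rot: [-0.015, 1.0, -0.0, -0.0]
contact_force: [-2.2, -0.5, 3.1]
finger_gap: 0.684
```

Emit:
{"method": "arm_command", "body": {
  "linear": [
    [0,0,0.2],
    [0,0,0.1],
    [0,0,0]
  ],
  "angular": [
    [0,0,0],
    [0,0,0],
    [0,0,0]
  ]
}}

```text
time_s: 6.35
tool_pos: [0.4737, -0.3262, 0.0844]
tcp_rot: [-0.015, 1.0, -0.001, 0.0]
contact_force: [-5.4, 2.1, 10.2]
finger_gap: 0.683
```

Run:
```python
from h import *
im=snapshot("side")
cv2.imwrite("pics/s8.png",cv2.resize(im[200:350,240:400],None,fx=4,fy=4,interpolation=2))
s=status.read_state(); print(s['time_s'],s['tool_pos'],s['contact_force'],s['moment'])
im=snapshot("scene")
cv2.imwrite("pics/s8s.png",cv2.resize(im[90:200,90:210],None,fx=6,fy=5.4,interpolation=2))
```

```text
6.4 [ 0.4736 -0.3262  0.0844] [-5.7361  1.4995 11.0084] [ 0.3471  1.0495 -0.0295]
```

View pics/s8.png

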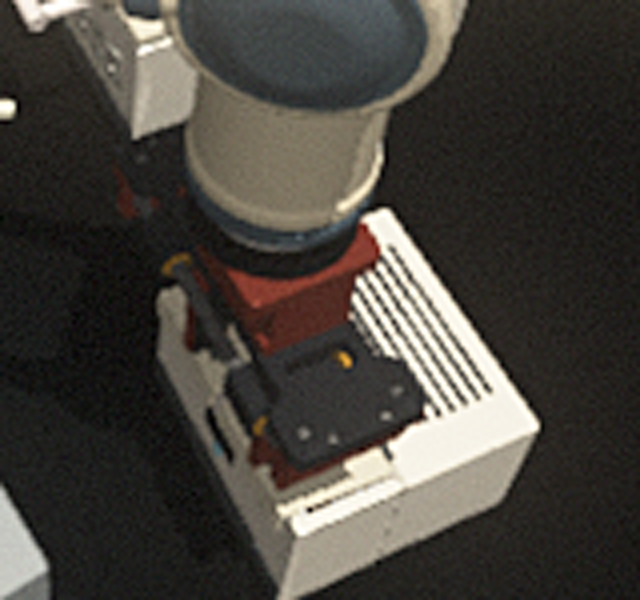

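View pics/s8s.png

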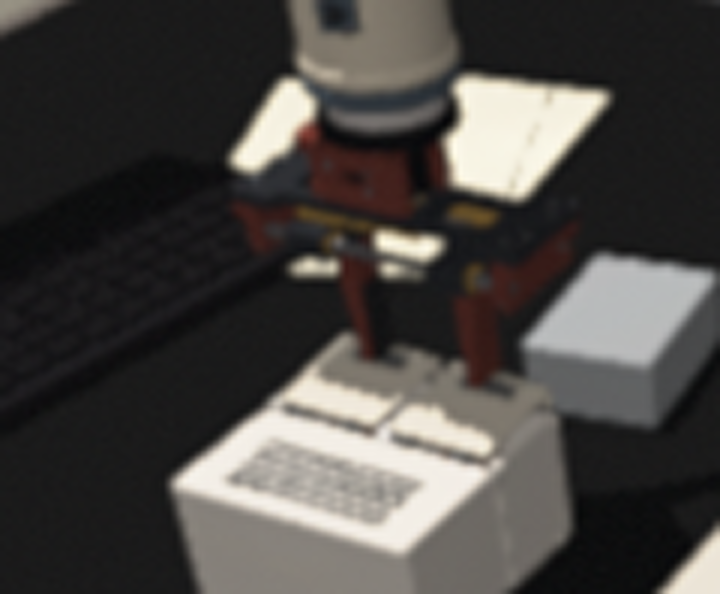

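Emit:
{"method": "arm_command", "body": {
  "linear": [
    [0,0,0.2],
    [0,0,0.1],
    [0,0,0]
  ],
  "angular": [
    [0,0,0],
    [0,0,0],
    [0,0,0]
  ]
}}

```text
time_s: 6.7
tool_pos: [0.4734, -0.3263, 0.0828]
tcp_rot: [-0.015, 1.0, -0.001, 0.0]
contact_force: [-9.2, 3.5, 16.5]
finger_gap: 0.684
```

Emit:
{"method": "arm_command", "body": {
  "linear": [
    [0.1,0,0.2],
    [0.1,0,0.1],
    [0,0,0]
  ],
  "angular": [
    [0,0,0],
    [0,0,0],
    [0,0,0]
  ]
}}

```text
time_s: 6.95
tool_pos: [0.4726, -0.3262, 0.079]
tcp_rot: [-0.016, 1.0, -0.001, 0.002]
contact_force: [-1.5, 1.5, 7.0]
finger_gap: 0.685
```

Emit:
{"method": "arm_command", "body": {
  "linear": [
    [0,0,0.2],
    [0,0,0.1],
    [0,0,0]
  ],
  "angular": [
    [0,0,0],
    [0,0,0],
    [0,0,0]
  ]
}}

```text
time_s: 7.2
tool_pos: [0.4724, -0.3262, 0.0765]
tcp_rot: [-0.016, 1.0, -0.001, 0.001]
contact_force: [-4.9, 2.8, 13.1]
finger_gap: 0.682
```

Run:
```python
from h import *
im=snapshot("scene")
s=status.read_state(); print(s['time_s'],s['tool_pos'],s['contact_force'],s['moment'])
cv2.imwrite("pics/s9s.png",cv2.resize(im[90:200,90:210],None,fx=6,fy=5.4,interpolation=2))
```

```text
7.25 [ 0.4724 -0.3262  0.0765] [-4.5595  2.642  13.269 ] [ 0.6272  0.8527 -0.0219]
```

View pics/s9s.png

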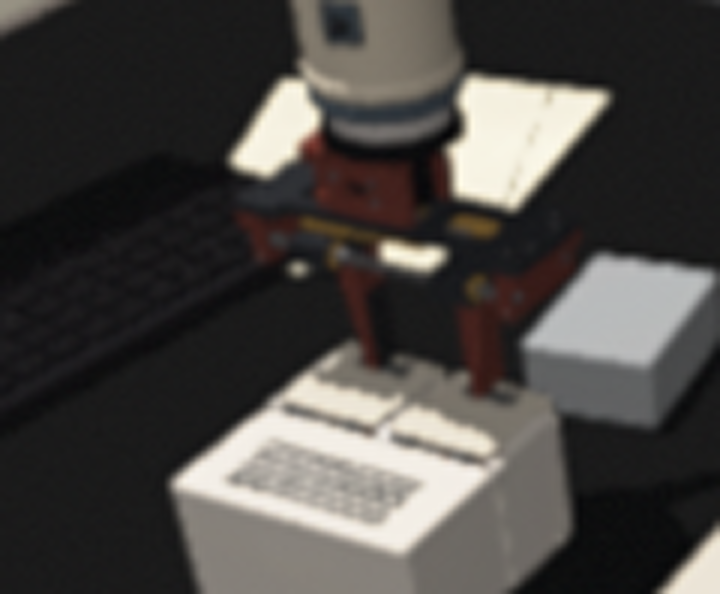

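Emit:
{"method": "arm_command", "body": {
  "linear": [
    [0,0,0.2],
    [0,0,0.1],
    [0,0,0]
  ],
  "angular": [
    [0,0,0],
    [0,0,0],
    [0,0,0]
  ]
}}

```text
time_s: 7.5
tool_pos: [0.4725, -0.3263, 0.0763]
tcp_rot: [-0.016, 1.0, -0.001, 0.002]
contact_force: [-9.6, 6.1, 25.4]
finger_gap: 0.681
```

Emit:
{"method": "arm_command", "body": {
  "linear": [
    [0,0,-0.8],
    [0,0,-2],
    [0,0,-3],
    [0,0,-3],
    [0,0,-3],
    [0,0,0]
  ],
  "angular": [
    [0,0,0],
    [0,0,0],
    [0,0,0],
    [0,0,0],
    [0,0,0],
    [0,0,0]
  ]
}}

```text
time_s: 8.0
tool_pos: [0.4738, -0.3272, 0.1956]
tcp_rot: [-0.016, 1.0, -0.003, 0.004]
contact_force: [-0.8, -0.6, 1.3]
finger_gap: 0.681
```

Run:
```python
from h import *
im=snapshot("scene")
s=status.read_state(); print(s['time_s'],s['tool_pos'],s['contact_force'],s['moment'])
cv2.imwrite("pics/s10s.png",cv2.resize(im[90:200,90:210],None,fx=6,fy=5.4,interpolation=2))
im=snapshot("side")
cv2.imwrite("pics/s10.png",cv2.resize(im[200:350,240:400],None,fx=4,fy=4,interpolation=2))
```

```text
8.05 [ 0.4734 -0.3268  0.1925] [ 0.0025  0.4919 -0.0529] [-0.0244  0.0378 -0.0365]
```

View pics/s10s.png

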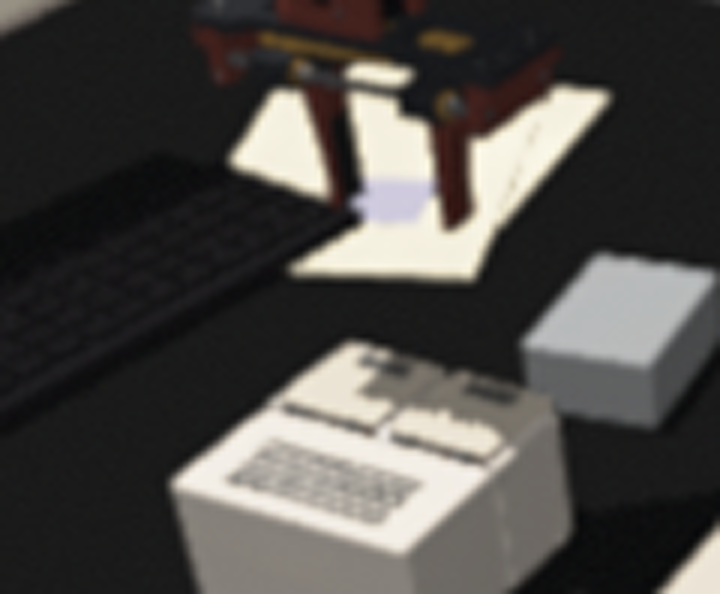

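View pics/s10.png

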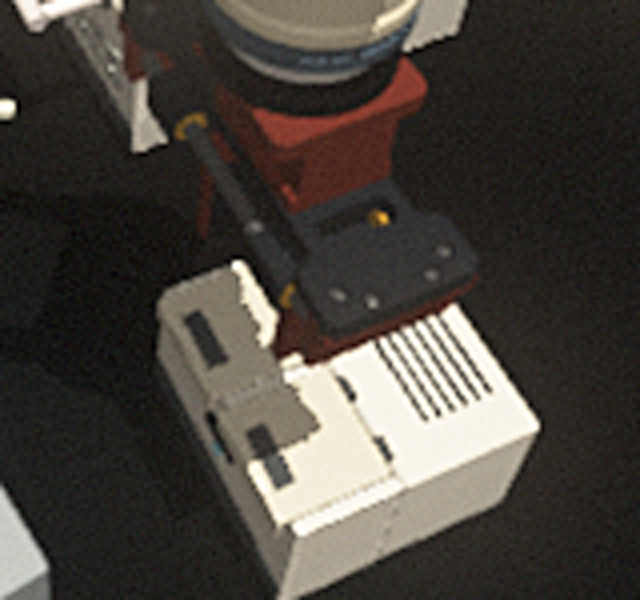

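Run:
```python
from h import *
p=np.array([.4734,-.3268,.1925])
for dy in (-.037,.037):
  for dz in (0,.01,.02,.03): print(dy,dz,proj("scene",p+[0,dy,dz]),proj("side",p+[0,dy,dz]))
```

```text
-0.037 0 [149.1364 135.1753] [311.7377 295.2096]
-0.037 0.01 [148.6817 132.5428] [312.3755 292.5284]
-0.037 0.02 [148.2226 129.8849] [313.0277 289.7869]
-0.037 0.03 [147.7591 127.2011] [313.6948 286.9829]
0.037 0 [168.0128 140.6628] [293.7517 263.1099]
0.037 0.01 [167.6422 138.0071] [294.1591 260.2822]
0.037 0.02 [167.268  135.3252] [294.575  257.3953]
0.037 0.03 [166.8901 132.6167] [294.9996 254.4474]
```

Run:
```python
from h import *
c=calibration("wrist"); T=np.linalg.inv(c['tool_from_camera'])
for z in (0,-.01,-.02,-.03):
  for x in (.01,-.01):
    P=T@np.array([x,.03,z,1]); print(x,z,c['cx']+c['fx']*P[0]/P[2],c['cy']+c['fy']*P[1]/P[2])
im=snapshot("wrist"); cv2.imwrite("pics/w11.png",im); print(status.read_state()['tool_pos'],status.read_state()['time_s'])
cv2.imwrite("pics/w11c.png",cv2.resize(im[170:320,150:350],None,fx=4,fy=4,interpolation=2))
```

```text
0.01 0 290.9980645265039 204.88476810125943
-0.01 0 289.9683188277089 230.12817779697062
0.01 -0.01 293.076906127799 209.3212975266839
-0.01 -0.01 291.9402047106993 235.6962755738342
0.01 -0.02 295.3788364581162 214.23392850316947
-0.01 -0.02 294.11771168036046 241.84499433157927
0.01 -0.03 297.9418024377932 219.7036448962391
-0.01 -0.03 296.5347709782963 248.670147155826
[ 0.472  -0.3259  0.1877] 8.15
```

View pics/w11c.png

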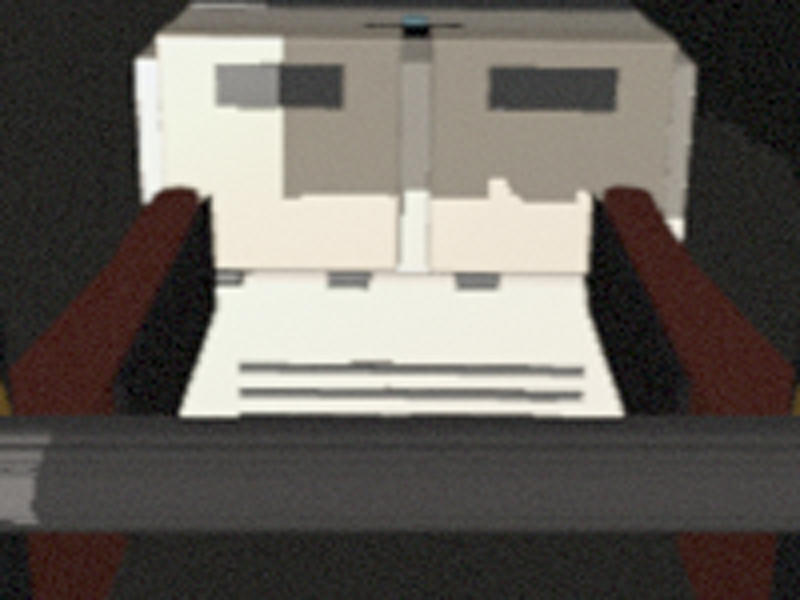

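Emit:
{"method": "arm_command", "body": {
  "linear": [
    [0,0,-1.5],
    [-0.1,3.8,-0.5],
    [-0.1,3.8,0],
    [-0.1,3.8,0],
    [-0.1,3.8,0],
    [0,3.8,0],
    [0,3.8,0],
    [0,3.8,0],
    [0,3.8,0],
    [0,3.6,0]
  ],
  "angular": [
    [0,0,0],
    [0,0,0],
    [0,0,0],
    [0,0,0],
    [0,0,0],
    [0,0,0],
    [0,0,0],
    [0,0,0],
    [0,0,0],
    [0,0,0]
  ],
  "fingers": 4.5
}}

```text
time_s: 8.98
tool_pos: [0.4641, 0.016, 0.206]
tcp_rot: [-0.016, 1.0, 0.0, -0.002]
contact_force: [-0.4, -0.2, -0.2]
finger_gap: 0.51
```

Emit:
{"method": "arm_command", "body": {
  "linear": [
    [0,0,0],
    [0,0,0],
    [0,0,0],
    [0,0,0],
    [0,0,0],
    [0,0,0],
    [0,0,0],
    [0,0,0],
    [0,0,0],
    [0,0,0],
    [0,0,0],
    [0,0,0]
  ],
  "angular": [
    [0,0,7],
    [0,0,7],
    [0,0,7],
    [0,0,7],
    [0,0,7],
    [0,0,7],
    [0,0,7],
    [0,0,7],
    [0,0,7],
    [0,0,7],
    [0,0,7],
    [0,0,7]
  ]
}}

```text
time_s: 9.98
tool_pos: [0.4646, 0.0141, 0.2058]
tcp_rot: [0.66, 0.751, -0.001, -0.002]
contact_force: [0.2, 0.3, 0.4]
finger_gap: 0.514
```

Emit:
{"method": "arm_command", "body": {
  "linear": [
    [0,0,0],
    [0,0,0]
  ],
  "angular": [
    [0,0,5.3],
    [0,0,0]
  ]
}}

```text
time_s: 10.15
tool_pos: [0.4646, 0.0141, 0.206]
tcp_rot: [0.693, 0.721, -0.001, -0.001]
contact_force: [-0.2, 0.6, 0.0]
finger_gap: 0.514
```

Run:
```python
from h import *
im=snapshot("wrist")
s=status.read_state(); print(s['time_s'],s['tool_pos'],s['tcp_rot'],s['joint_pos'],Rn.from_quat(s['tcp_rot']).as_matrix())
np.savez("w12.npz",p=s['tool_pos'],q=s['tcp_rot'])
cv2.imwrite("pics/w12.png",im)
im=snapshot("side")
cv2.imwrite("pics/s12.png",im[50:300,150:420].repeat(2,0).repeat(2,1))
```

```text
10.2 [0.4647 0.0141 0.2063] [ 0.691   0.7229 -0.001  -0.0013] [-0.0431 -0.2658  1.5443  0.0002  1.8663 -0.0881] [[-0.0451  0.999  -0.0033]
 [ 0.999   0.0451  0.0003]
 [ 0.0005 -0.0032 -1.    ]]
```

View pics/w12.png

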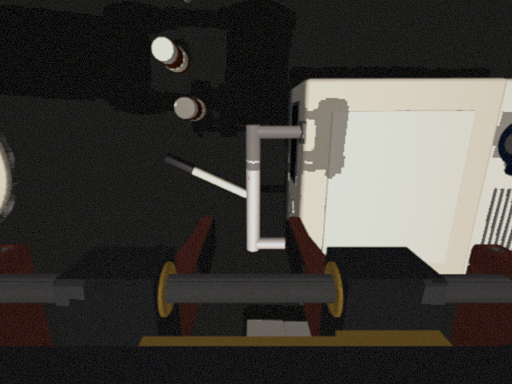

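View pics/s12.png

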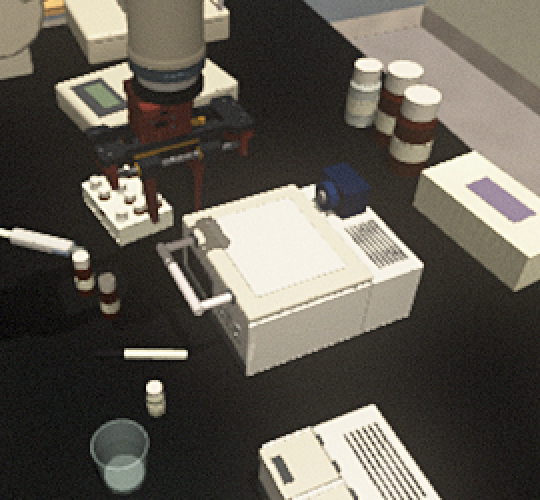

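Run:
```python
from h import *
w=np.load("w12.npz"); im=cv2.imread("pics/w12.png"); g=cv2.cvtColor(im,6).astype(int)
for r in (145,160,180,200,220,235):
    row=g[r,235:275]; bg=60; m=np.where(row>bg)[0]; print(r,235+m.min(),235+m.max(),row[10:28])
print(g[118:132,253],g[244:256,253])
for v in (125,187.5,250): print(wray(w['p'],w['q'],253.3,v,.1225))
```

```text
145 246 259 [ 45  83 108 115 120 125 128 133 130 127 128 126 121 114  95  59  27  19]
160 246 259 [ 49 114 152 153 148 155 160 146 132 146 156 152 145 132 105  53  31  27]
180 246 259 [ 35 106 154 181 193 206 214 218 219 216 209 199 187 172 130  54  31  26]
200 246 259 [ 30  84 148 183 196 207 215 218 219 216 209 198 184 167 123  47  30  25]
220 246 259 [ 28  78 148 180 195 208 216 218 220 214 204 196 182 163 116  44  23  29]
235 246 259 [ 29  69 151 184 195 206 215 218 218 213 205 194 177 157 115  44  25  25]
[ 21  20   9  16   8  13  50 100 129 129 128 131 129 129] [216 218 217 218 217 218 214 172  69  22  26  28]
[0.4644 0.0786 0.1225]
[0.4675 0.0154 0.1225]
[ 0.4709 -0.0562  0.1225]
```

Emit:
{"method": "arm_command", "body": {
  "linear": [
    [-0.1,0.15,2.2],
    [0,0,2.6],
    [0,0,2.6],
    [0,0,2],
    [0,0,1.5],
    [0,0,0]
  ],
  "angular": [
    [0,0,0],
    [0,0,0],
    [0,0,0],
    [0,0,0],
    [0,0,0],
    [0,0,0]
  ]
}}

```text
time_s: 10.75
tool_pos: [0.4643, 0.0131, 0.0947]
tcp_rot: [0.691, 0.723, -0.002, -0.003]
contact_force: [-0.3, -0.3, 0.4]
finger_gap: 0.514
```

Run:
```python
from h import *
s=status.read_state(); print(s['time_s'],s['tool_pos'],s['tcp_rot'],s['contact_force'])
im=snapshot("side"); cv2.imwrite("pics/s13.png",cv2.resize(im[80:230,180:340],None,fx=4,fy=4,interpolation=2))
im=snapshot("scene"); cv2.imwrite("pics/s13s.png",cv2.resize(im[110:260,160:320],None,fx=4,fy=4,interpolation=2))
print(status.read_state()['tool_pos'])
```

```text
10.75 [0.4643 0.0131 0.0947] [ 0.6907  0.7231 -0.0025 -0.0029] [-0.2501 -0.324   0.3847]
[0.4663 0.0131 0.0989]
```

View pics/s13.png

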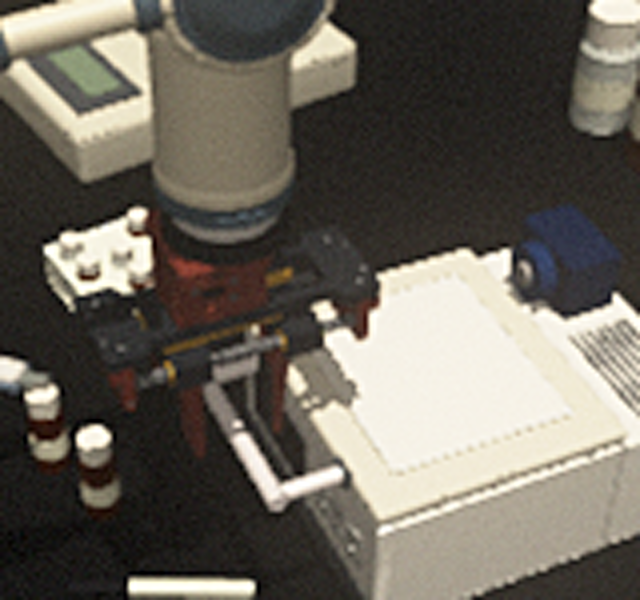

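View pics/s13s.png

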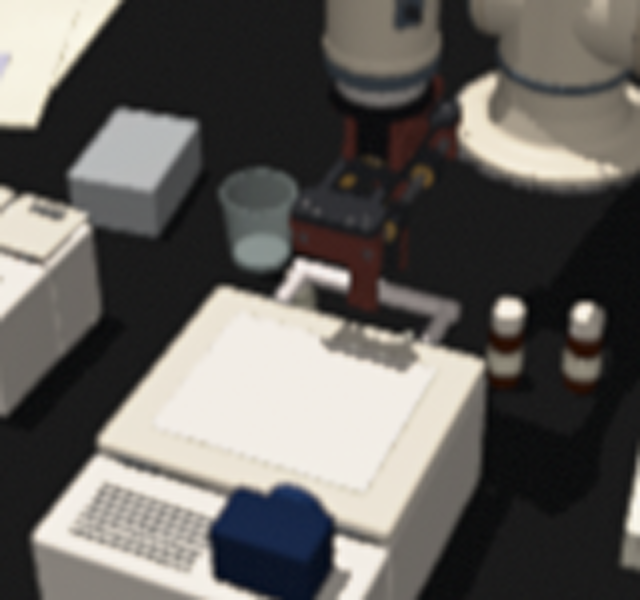

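Run:
```python
from h import *
p=np.array([.4663,.0131,.0989])
for dx in (-.029,.029,.085):
  for dz in (0,.02,.03,.05,.08,.1): print(dx,dz,(proj("side",p+[dx,0,dz])-[180,80])*4,(proj("scene",p+[dx,0,dz])-[160,110])*4)
```

```text
-0.029 0 [194.4751 467.5328] [391.1003 293.4053]
-0.029 0.02 [192.8997 446.8119] [391.6751 273.4951]
-0.029 0.03 [192.0938 436.2123] [391.9668 263.3899]
-0.029 0.05 [190.4442 414.5162] [392.5591 242.8717]
-0.029 0.08 [187.8709 380.6703] [393.4706 211.3009]
-0.029 0.1 [186.0856 357.189 ] [394.094  189.7055]
0.029 0 [274.908  444.3633] [359.4038 335.7209]
0.029 0.02 [274.5662 423.6299] [359.6701 315.5851]
0.029 0.03 [274.3915 413.0279] [359.8054 305.3603]
0.029 0.05 [274.0339 391.3351] [360.0801 284.5887]
0.029 0.08 [273.4765 357.5163] [360.5032 252.6005]
0.029 0.1 [273.0901 334.0697] [360.7929 230.7002]
0.085 0 [350.1684 422.6837] [326.7527 379.3109]
0.085 0.02 [350.945 401.949] [326.6792 358.9718]
0.085 0.03 [351.342  391.3499] [326.6418 348.6384]
0.085 0.05 [352.1539 369.6708] [326.5659 327.6353]
0.085 0.08 [353.419  335.8941] [326.4489 295.2617]
0.085 0.1 [354.2955 312.4914] [326.3687 273.0773]
```

Emit:
{"method": "arm_command", "body": {
  "linear": [
    [0,0,0.8],
    [0,0,0.8],
    [0,0,0.7],
    [0,0,0]
  ],
  "angular": [
    [0,0,0],
    [0,0,0],
    [0,0,0],
    [0,0,0]
  ]
}}

```text
time_s: 11.18
tool_pos: [0.466, 0.013, 0.0748]
tcp_rot: [0.692, 0.722, -0.001, -0.001]
contact_force: [0.1, -0.4, 0.0]
finger_gap: 0.514
```

Run:
```python
from h import *
s=status.read_state(); print(s['time_s'],s['tool_pos'],s['tcp_rot'],s['contact_force'])
im=snapshot("side"); cv2.imwrite("pics/s14.png",cv2.resize(im[80:230,180:340],None,fx=4,fy=4,interpolation=2))
im=snapshot("wrist"); cv2.imwrite("pics/w14.png",im)
```

```text
11.1833 [0.466  0.013  0.0748] [ 0.6916  0.7223 -0.0007 -0.0008] [ 0.1342 -0.3535  0.0364]
```

View pics/s14.png

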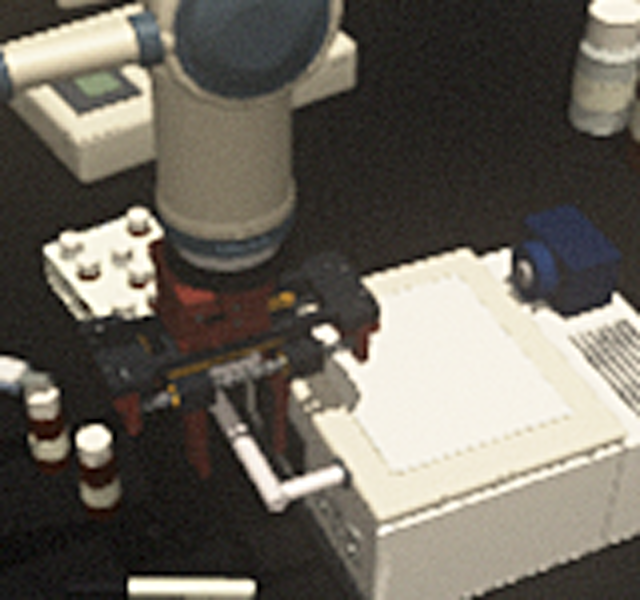

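View pics/w14.png

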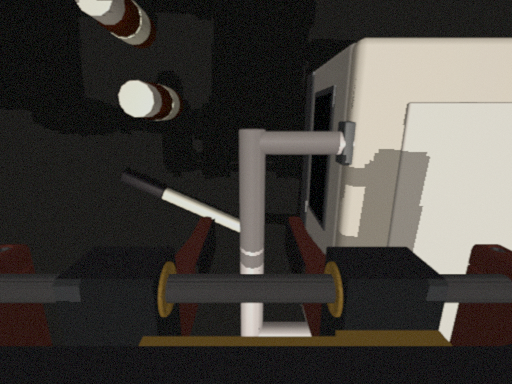

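Emit:
{"method": "arm_command", "body": {
  "linear": [
    [0,0,0],
    [0,0,0],
    [0,0,0],
    [0,0,0],
    [0,0,0],
    [0,0,0]
  ],
  "angular": [
    [0,0,0],
    [0,0,0],
    [0,0,0],
    [0,0,0],
    [0,0,0],
    [0,0,0]
  ],
  "fingers": 0
}}

```text
time_s: 11.78
tool_pos: [0.4673, 0.013, 0.0767]
tcp_rot: [0.692, 0.722, 0.0, 0.0]
contact_force: [2.6, 0.8, -0.8]
finger_gap: 0.148
```

Run:
```python
from h import *
s=status.read_state(); print(s['time_s'],s['tool_pos'],s['tcp_rot'],s['contact_force'],s['finger_gap'])
im=snapshot("side"); cv2.imwrite("pics/s15.png",cv2.resize(im[80:230,180:340],None,fx=4,fy=4,interpolation=2))
im=snapshot("wrist"); cv2.imwrite("pics/w15.png",im)
# arc for bar centre about hinge, relative to start
r,h=.235,.0075
for d in range(0,66,5):
    t=np.radians(d); x=-r*np.cos(t)+h*np.sin(t)+r; z=r*np.sin(t)+h*np.cos(t)-h; print(d,round(x*100,2),round(z*100,2))
```

```text
11.7833 [0.4673 0.013  0.0767] [0.6917 0.7222 0.0005 0.0005] [ 2.637   0.8286 -0.7963] 0.14831181637032423
0 0.0 0.0
5 0.15 2.05
10 0.49 4.07
15 0.99 6.06
20 1.67 7.99
25 2.52 9.86
30 3.52 11.65
35 4.68 13.34
40 5.98 14.93
45 7.41 16.4
50 8.97 17.73
55 10.64 18.93
60 12.4 19.98
65 14.25 20.87
```

View pics/s15.png

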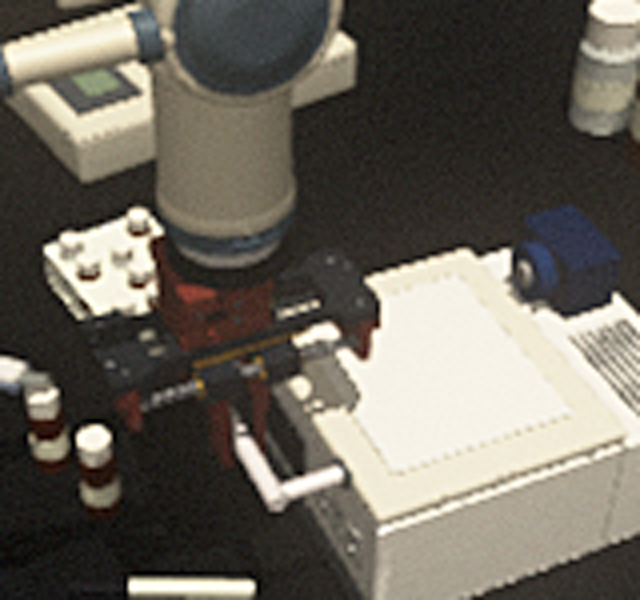

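View pics/w15.png

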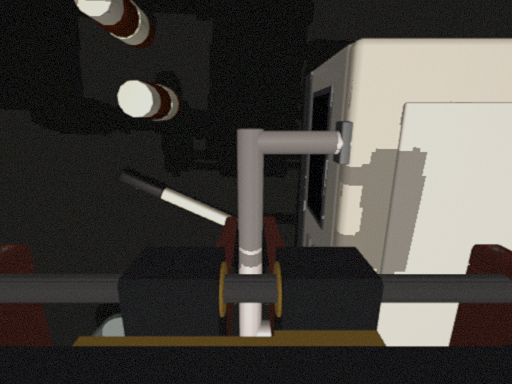

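Emit:
{"method": "arm_command", "body": {
  "linear": [
    [0,0.04,-1.03],
    [0,0.11,-1.02],
    [0,0.15,-1.01],
    [0,0.19,-1.01],
    [0,0.23,-1.0],
    [0,0.27,-0.99],
    [0,0.32,-0.97],
    [0,0.36,-0.96],
    [0,0.41,-0.94],
    [0,0.44,-0.93],
    [0,0.48,-0.91],
    [0,0.52,-0.88]
  ],
  "angular": [
    [0,0,0],
    [0,0,0],
    [0,0,0],
    [0,0,0],
    [0,0,0],
    [0,0,0],
    [0,0,0],
    [0,0,0],
    [0,0,0],
    [0,0,0],
    [0,0,0],
    [0,0,0]
  ]
}}

```text
time_s: 12.88
tool_pos: [0.5013, 0.0143, 0.1921]
tcp_rot: [0.692, 0.722, -0.001, -0.001]
contact_force: [-0.6, -0.8, -3.6]
finger_gap: 0.155
```

Run:
```python
from h import *
s=status.read_state(); print(s['time_s'],s['tool_pos'],s['tcp_rot'],s['contact_force'],s['moment'],s['finger_gap'])
im=snapshot("side"); cv2.imwrite("pics/s16.png",cv2.resize(im[80:230,180:340],None,fx=4,fy=4,interpolation=2))
```

```text
12.8833 [0.5013 0.0143 0.1921] [ 0.6918  0.7221 -0.0014 -0.0011] [-0.5512 -0.8204 -3.5956] [-0.1991  0.3191 -0.049 ] 0.15456676345629497
```

View pics/s16.png

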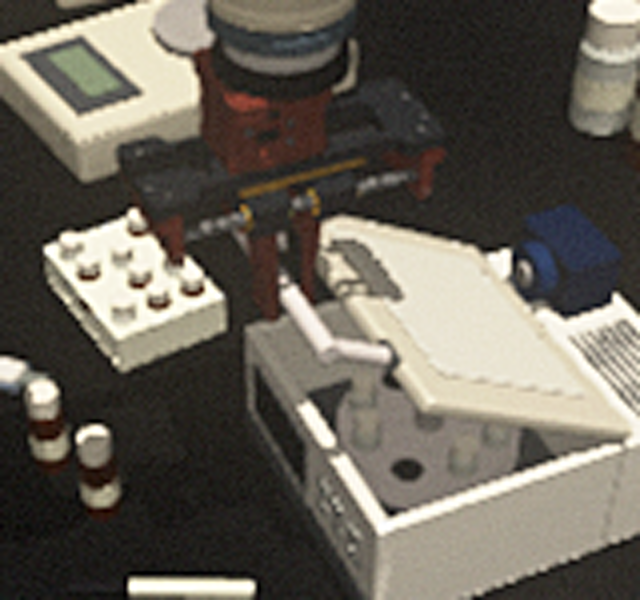

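Emit:
{"method": "arm_command", "body": {
  "linear": [
    [0,0.56,-0.86],
    [0,0.6,-0.83],
    [0,0.64,-0.81],
    [0,0.66,-0.78],
    [0,0.7,-0.75],
    [0,0.73,-0.72],
    [0,0.77,-0.68],
    [0,0.79,-0.65],
    [0,0.82,-0.62],
    [0,0.85,-0.58],
    [0,0.87,-0.54],
    [0,0.89,-0.51]
  ],
  "angular": [
    [0,0,0],
    [0,0,0],
    [0,0,0],
    [0,0,0],
    [0,0,0],
    [0,0,0],
    [0,0,0],
    [0,0,0],
    [0,0,0],
    [0,0,0],
    [0,0,0],
    [0,0,0]
  ]
}}

```text
time_s: 13.93
tool_pos: [0.5891, 0.018, 0.2786]
tcp_rot: [0.692, 0.722, -0.001, -0.0]
contact_force: [-4.4, -1.3, 5.3]
finger_gap: 0.15
```

Emit:
{"method": "arm_command", "body": {
  "linear": [
    [0,0,0],
    [0,0,0],
    [0,0,0],
    [0,0,0]
  ],
  "angular": [
    [0,0,0],
    [0,0,0],
    [0,0,0],
    [0,0,0]
  ]
}}

```text
time_s: 14.27
tool_pos: [0.5896, 0.018, 0.2785]
tcp_rot: [0.692, 0.722, 0.0, 0.0]
contact_force: [-4.9, -0.9, 7.3]
finger_gap: 0.152
```

Run:
```python
from h import *
s=status.read_state(); print(s['time_s'],s['tool_pos'],s['tcp_rot'],s['contact_force'],s['moment'],s['finger_gap'])
im=snapshot("side"); cv2.imwrite("pics/s17.png",im); cv2.imwrite("pics/s17c.png",cv2.resize(im[80:230,200:360],None,fx=4,fy=4,interpolation=2))
im=snapshot("scene"); cv2.imwrite("pics/s17s.png",im); cv2.imwrite("pics/s17sc.png",cv2.resize(im[130:280,110:270],None,fx=4,fy=4,interpolation=2))
```

```text
14.2667 [0.5896 0.018  0.2785] [0.6919 0.722  0.     0.0005] [-4.9165 -0.9175  7.3345] [-0.323   0.8909  0.0224] 0.15170703157394935
```

View pics/s17c.png

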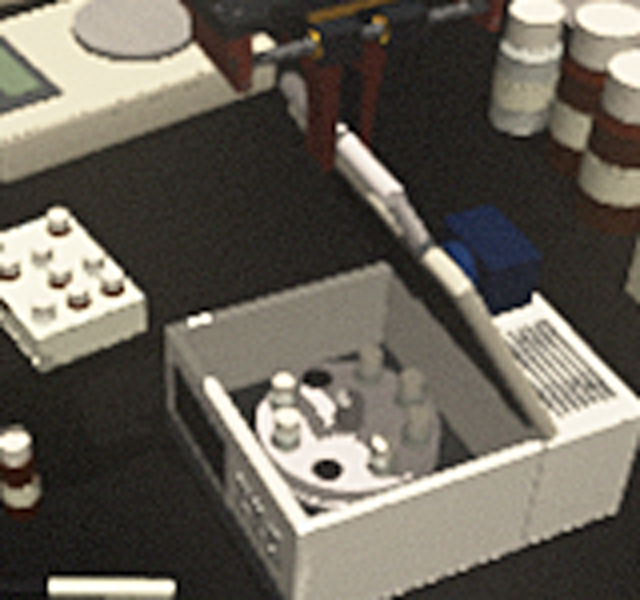

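View pics/s17sc.png

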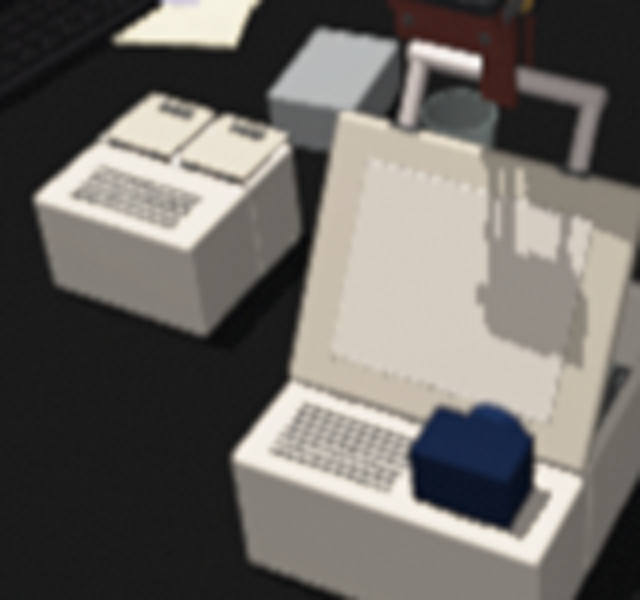

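Run:
```python
from h import *
th=np.radians(2.7); hx=np.array([.4663,.0122])+.235*np.array([np.cos(th),np.sin(th)])
def L(a,y,h,d):
    t=np.radians(d); x=-a*np.cos(t)+h*np.sin(t); z=a*np.sin(t)+h*np.cos(t)
    return np.array([hx[0]+np.cos(th)*x-np.sin(th)*y,hx[1]+np.sin(th)*x+np.cos(th)*y,.115+z])
for d in (50,55,60,65,70):
    print(d,"bar-y",(proj("scene",L(.235,-.06,.0075,d))-[110,130])*4,"bar+y",(proj("scene",L(.235,.06,.0075,d))-[110,130])*4,"edge-y top",(proj("scene",L(.185,-.109,.013,d))-[110,130])*4, "side bar-y",(proj("side",L(.235,-.06,.0075,d))-[200,80])*4,"side edge-y",(proj("side",L(.185,-.109,.0065,d))-[200,80])*4)
```

```text
50 bar-y [445.6705  57.6623] bar+y [611.7689  98.6659] edge-y top [358.8818 111.688 ] side bar-y [331.3165 233.7004] side edge-y [416.1491 322.2107]
55 bar-y [433.9211  55.0951] bar+y [602.7637  96.7877] edge-y top [348.3025 111.3631] side bar-y [358.646  209.1423] side edge-y [437.8206 303.3955]
60 bar-y [421.1522  55.1385] bar+y [592.7674  97.6291] edge-y top [337.0213 113.1144] side bar-y [387.5164 186.1388] side edge-y [460.5478 285.7075]
65 bar-y [407.4184  57.939 ] bar+y [581.8103 101.3411] edge-y top [325.1052 117.016 ] side bar-y [417.5714 164.9973] side edge-y [484.0726 269.36  ]
70 bar-y [392.7918  63.6253] bar+y [569.9379 108.0562] edge-y top [312.6343 123.1244] side bar-y [448.4301 145.9949] side edge-y [508.1226 254.5472]
```

Emit:
{"method": "arm_command", "body": {
  "linear": [
    [0,-0.05,-0.08],
    [0,-0.05,-0.08],
    [0,0,0],
    [0,0,0],
    [0,0,0],
    [0,0,0],
    [0,0,0],
    [0,0,0],
    [0,0,0],
    [0,0,0],
    [0,0,0],
    [0,0,0]
  ],
  "angular": [
    [0,0,0],
    [0,0,0],
    [0,0,0],
    [0,0,0],
    [0,0,0],
    [0,0,0],
    [0,0,0],
    [0,0,0],
    [0,0,0],
    [0,0,0],
    [0,0,0],
    [0,0,0]
  ]
}}

```text
time_s: 15.37
tool_pos: [0.5893, 0.018, 0.2784]
tcp_rot: [0.692, 0.722, -0.0, 0.0]
contact_force: [-3.1, -2.5, 5.4]
finger_gap: 0.151
```

Run:
```python
from h import *
s=status.read_state(); print(s['time_s'],s['tool_pos'],s['tcp_rot'],s['contact_force'],s['finger_gap'],s['dq'])
im=snapshot("side"); cv2.imwrite("pics/s18.png",im[:,100:450].repeat(2,0).repeat(2,1)[150:750]); cv2.imwrite("pics/s18c.png",cv2.resize(im[80:230,200:360],None,fx=4,fy=4,interpolation=2))
im=snapshot("scene"); cv2.imwrite("pics/s18sc.png",cv2.resize(im[130:280,110:270],None,fx=4,fy=4,interpolation=2))
```

```text
15.3667 [0.5893 0.018  0.2784] [ 0.6918  0.7221 -0.0002  0.0001] [-3.1097 -2.4814  5.3994] 0.1508685031483199 [ 0.0015  0.0008 -0.0003 -0.0012 -0.0005  0.0001]
```

View pics/s18.png

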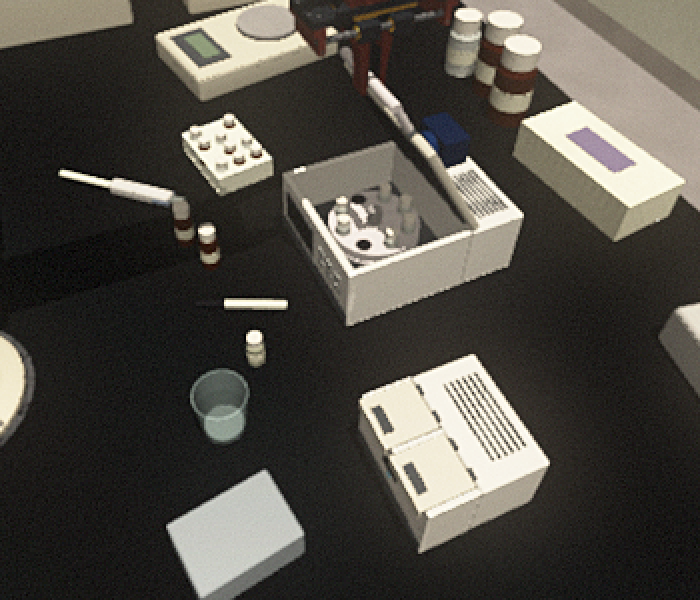

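View pics/s18sc.png

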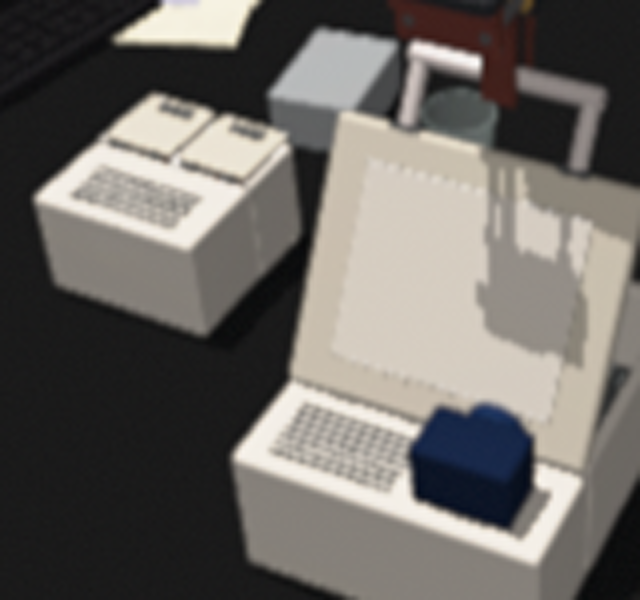

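Run:
```python
from h import *
print(robot.job_done())
```

```text
the job is handed in; nothing more can be done
None
```

I shut both flip covers of the reagent unit, then lifted the chamber lid by its bar. The arm is still holding it at about 60° from closed. I handed the job in at about 15.5 s.

**Covers:** I pressed the two covers together with one fingertip on each. The force peaked at about 16 N, dropped as a catch gave way, then rose against a hard stop at about 25 N. After the arm backed off, all three cameras showed both covers flat. They were still flat in the last pictures.

**Lid:** The tool's travel gives about 59–61°. The bar ends and lid edge in the two fixed cameras fit about 57.5–60°. The grip on the bar is steady: the opening held at about 13 mm and the joints are still. About 5–7 N remains on the tool because the arm presses slightly towards the hinge; backing off 2 mm lowered it only partly.

**Other things on the bench:** I saw nothing moved in the side picture, and the arm touched nothing but the covers and the bar.

**One check disagreed:** The fingertips touched and appeared about 13–30 mm short of the reported tool point, depending on the check. I therefore pressed and gripped deeper than the nominal numbers, going by force and pictures.

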